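# Dispense bearing balls into a shelf bin with a rocking lever

### The job

Push the empty shelf bin along the table until its low front meets the stop plate under the ball dispenser's chute; then press down the paddle of the rocking lever and keep it down until all three steel balls have rolled past the gate into the bin, and let the paddle come back up. Only push and press: do not lift or tip the bin, do not touch the balls or the gate, and leave the other things on the table where they are.

Things in the scene. Friction and masses are not known exactly. Their poses are not given: they have to be found in the camera images.
- dispenser: Steel and aluminium ball dispenser, fixed to the table. Origin on the table under the lever's pivot; z up. The lever lies along its x: paddle at -x, gate at +x over the chute. Two posts 160 mm tall at the origin carry the lever.
- lip (a point): Middle of the lower lip of the chute's floor, 88 mm above the table. The chute, an open steel channel 40 mm wide and 205 mm long, slopes down along the dispenser's -y to here. Below it, 15 mm back towards +y, is the front face of a stop plate 90 mm wide and 40 mm high. Axes as the dispenser's.
- bin_home (a point): Point on the table, fixed to the dispenser: the bin's origin is here when the bin stands against the stop plate. The bin is pushed along the dispenser's +y to get here. Axes as the dispenser's.
- bin: Empty cream plastic shelf bin, open on top: 130 mm long (its y), 110 mm wide (its x), 60 mm high at the sides and at the back (its -y end), 34 mm high at the front (its +y end, towards the dispenser), walls 4 mm, 0.26 to 0.49 kg. It slides on the table. Origin: centre of its underside, z up. At the start it stands 50 to 110 mm short of bin_home, up to 12 mm to the side, turned up to 0.15 rad.
- lever (a joint): Angle of the rocking lever, rad. 0: at rest, paddle up, gate shut. It grows as the paddle is pressed down; stop at 0.55. The gate clears the balls from about 0.4. A spring of about 2.5 to 4.5 N at the paddle brings it back to 0 when let go.
- paddle (a point): Centre of the top face of the paddle, a black plate 44 x 52 mm, 6 mm thick, at the lever's end nearest the robot; about 80 mm from the pivot, 182 mm above the table at rest and 135 mm when fully down (it moves nearly straight down, 5 mm sideways). Nothing is under it.
- gate (a point): Centre of the steel gate blade, 30 mm wide, 36 mm high, 3 mm thick, which hangs from the lever's other end across the chute; 116 mm above the table at rest, it rises about 40 mm as the paddle goes down.
- ball0: Steel ball, 28 mm diameter, 90 g, the lowest, against the gate of three in a row in the chute behind the gate. Origin at its centre. With the gate up they roll out of the chute in about a second.
- ball1: Steel ball, 28 mm diameter, 90 g, the middle one of three in a row in the chute behind the gate. Origin at its centre. With the gate up they roll out of the chute in about a second.
- ball2: Steel ball, 28 mm diameter, 90 g, the highest of three in a row in the chute behind the gate. Origin at its centre. With the gate up they roll out of the chute in about a second.
- jar: Closed jar with a black cap, 54 mm diameter, 85 mm high, beside the lever; leave alone. Origin under its centre.
- tape_roll: Roll of tape lying flat, 80 mm diameter, 28 mm high, near the bin's path on the robot's side; leave alone. Origin under its centre.
- cup: White cup, 72 mm diameter, 85 mm high, beyond the chute; leave alone. Origin under its centre.
- full_bin: Cream shelf bin full of brass bushings, 150 x 110 x 65 mm, far to the right; leave alone. Origin under its centre.
- screwdriver: Screwdriver lying to the left; leave alone.
- carton: Cardboard carton 110 x 90 x 70 mm, at the left back; leave alone. Origin under its centre.
- wrench: Wrench lying at the right back; leave alone.

How it is judged:
On the way, in this order (a step that is already met when the one before it is completed fails the run):
1. the bin stands against the stop plate, under the chute, gate still shut (y of bin in the frame of bin_home between -0.012 and 0.012 m and x of bin in the frame of bin_home between -0.03 and 0.03 m and angle between the y axis of bin and the y axis of dispenser, either way round below 0.25 rad and angle between bin's own z axis and vertical below 0.1 rad and value of joint lever below 0.1 rad), for 0.2 s.
2. the paddle is pressed down by the fingers and the gate is up (value of joint lever above 0.38 rad and contact force between the fingers and lever_c1 above 0.3 N), for 0.2 s.
At the end, for the whole second after the job is handed in: All three balls lie in the bin; the bin stands flat, within 25 mm of the stop plate, 30 mm to the side and 0.25 rad of square; the lever is back within 0.06 rad of rest (y of bin in the frame of bin_home between -0.025 and 0.012 m and x of bin in the frame of bin_home between -0.03 and 0.03 m and angle between the y axis of bin and the y axis of dispenser, either way round below 0.25 rad and angle between bin's own z axis and vertical below 0.1 rad and x of ball0 in the frame of bin between -0.055 and 0.055 m and y of ball0 in the frame of bin between -0.065 and 0.065 m and z of each of ball0, ball1, ball2 in the frame of bin below 0.055 m and x of ball1 in the frame of bin between -0.055 and 0.055 m and y of ball1 in the frame of bin between -0.065 and 0.065 m and x of ball2 in the frame of bin between -0.055 and 0.055 m and y of ball2 in the frame of bin between -0.065 and 0.065 m and value of joint lever below 0.06 rad); the robot touches nothing.
It fails at once if the bin is lifted or tipped (height (world z) of bin above 0.02 m or angle between bin's own z axis and vertical above 0.3 rad).
It fails at once if the fingers or arm touch a ball or the gate (contact force between any of the fingers, the arm and ball0 above 0.5 N or contact force between any of the fingers, the arm and ball1 above 0.5 N or contact force between any of the fingers, the arm and ball2 above 0.5 N or contact force between any of the fingers, the arm and lever_c3 above 0.5 N).
It fails at once if another thing on the table is moved by more than 30 mm (distance of any of jar, tape_roll, cup, full_bin, screwdriver, carton, wrench from where it was at the start of the episode above 0.03 m).
It also fails if it takes over 46 s, if anything falls off the work surface, if the arm or the gripper's body presses on something with over 40 N, if the wrist force passes 120 N, or if a joint passes its speed limit or range.

### The arm

A 6-joint arm with a two-finger parallel gripper is mounted at the origin on the work surface. World frame = base frame: x ahead of the robot, y to its left, z up, the work surface at z = 0. Lengths are in m, angles in rad, forces in N, time in s.
With the tool pointing down it reaches from about 0.375 to 0.9 m from the base axis. Payload 3.1 kg.
Tool frame: the origin (TCP) lies at the very end of the fingers, on their centre line; the grasp point (between the pads) lies 19 mm behind it (grip_depth is the distance from the TCP to the grasp point, in m); z points along the fingers, y is the line along which they close (so a half turn about z gives the same grasp; the last joint's range is limited). The gripper opens to 85 mm and grips with 20 to 120 N. Pads are 22 mm wide; open, the fingers measure 114 mm over their backs; the gripper's body (76 mm by 85 mm) begins 54 mm behind the grasp point. The pads swing forward as they close: fully open they stand 13 mm farther back than shut.
Start: joints at [1.131, 0.527, 1.433, -0, 1.181, -0.178], TCP at [0.161, 0.604, 0.231] pointing down, gripper open.
Joint ranges: [-3.08, 3.08], [-0.75, 2.2], [0.22, 2.44], [-1.43, 4.57], [0, 2.65], [-2.85, 2.85]. Speed limits (rad/s): [2.79, 2.79, 3.14, 3.14, 3.14, 3.14].

### API

Orientations are given as a unit quaternion [x, y, z, w].
In Python, from station import * gives the robot as it stands.
- The arm moves only by the tool apply_moves, never from a script. Its argument "plan" is a list of rows, each a list of 7 numbers: the shift along the tool's x, y, z in m, then the turn, a rotation vector about the tool's x, y, z in rad, then the gripper command: -1 is fully open, 1 is shut, values between are in proportion. In form: [[dx, dy, dz, wx, wy, wz, jaw], ...]. A call has 1 to 8 rows; each row shifts and turns the commanded pose from where the row before left it, along the tool's axes as they then stand; what a row does not reach is not made up. A row lasts 1/8 s, in which the tool goes at most 62.5 mm and 10.7 degrees, less where a joint would pass 70% of its speed; a pose out of reach is approached as far as the arm can. A call is refused whole if a number of a shift passes 0.0625 or a number of a turn 0.188, either way. A call with a gripper value outside its range is refused whole. The fingers move at their own pace and stop on an object; "force" is the grip in N (left out, the last holds). Time passes only in rows, so rows that do not move let the fingers close. It gives the time, the measured TCP pose, the force, the opening and the grip force at its end, in the units of the state.
- sense(): the state, without advancing time (a new reading comes with each control period).
- snapshot(name): name is "scene" or "top" or "wrist"; returns the picture (400x640x3 uint8, red, green, blue); there is no depth.
- calibration(name): a dict with "camera_matrix" (3x3 intrinsics, pixels), "k1" (the pictures are not rectified: a ray, as slopes to the right and down, at radius r is drawn at 1 + k1 r^2 times it, then the intrinsics apply), "R" (3x3) and "t" (3): a world point X has camera coordinates R X + t; the wrist camera has in their place "mount" (4x4, takes a point from camera to tool coordinates, whose origin is the TCP and whose axes are the flange's). Camera axes: x right, y down, z forward; pixel columns grow to the right and rows downward; lengths in m; the calibration is good to about 2 mm. A picture is of the moment at which its call begins: read the wrist's pose just before it. calibration takes no time and is no camera call.
- sign_off(): hands the job in; it is judged then, once.
The state is a dict: "t": time; "q": joint angles; "qd": joint speeds; "tau": joint torques, N m; "tcp_pos": TCP position; "tool_rot": TCP orientation; "force": force on the tool from outside, world axes, zero at the start; "ft_torque": the same for the moment, N m; "finger_gap": opening from 0.0 (shut) to 1.0 (fully open); "gripper_force": force on a finger pad.
Only numpy, scipy, OpenCV 4.12 (cv2) and the standard library are available. Lean on these libraries where they do the work, as an engineer would, in place of code of your own. Each camera call takes 0.05 s, during which the arm holds its last target. There are 200 camera calls.

## Working session

There is one attempt and no reset: what is moved stays moved. The work goes in short steps, Python scripts to look and compute and a tool call to move; the robot and the scene stay as the last step left them, time stands still between calls to the robot, and variables do not carry over. Pictures are saved under pics/ and viewed, at most 10 in all, crops included, and the job is handed in when it is done.

Besides the shell and the picture viewer there is one more tool, called after "Request:" as a command line: name --pt "numbers of a row" for each row, then --argument value for the rest. apply_moves: Moves the arm, as the interface text tells. Its arguments: {"type":"object","properties":{"plan":{"type":"array"},"force":{"type":"number"}},"required":["plan"]}

```bash
mkdir -p pics; python3 - <<'E'
from station import *
import cv2
for n in("scene","top"):
    cv2.imwrite(f"pics/{n}0.png",snapshot(n)[:,:,::-1])
    c=calibration(n);print(n,c)
s=sense();print(s['t'],s['tcp_pos'],s['tool_rot'])
E
```

```text
scene {'camera_matrix': array([[372.10306538,   0.        , 326.75979442],
       [  0.        , 372.10306538, 198.53638577],
       [  0.        ,   0.        ,   1.        ]]), 'k1': -0.061910222696837054, 'R': array([[-0.05623997,  0.99836404,  0.01031067],
       [ 0.81617109,  0.05191989, -0.57547292],
       [-0.57506679, -0.02394931, -0.81775584]]), 't': array([ 0.0433413 , -0.38391473,  1.47082233])}
top {'camera_matrix': array([[486.77948482,   0.        , 324.88342584],
       [  0.        , 486.77948482, 190.93115553],
       [  0.        ,   0.        ,   1.        ]]), 'k1': -0.08401516275646484, 'R': array([[ 0.02726838, -0.99955382,  0.0121897 ],
       [-0.99749995, -0.02800359, -0.06488181],
       [ 0.06519421, -0.01039001, -0.9978185 ]]), 't': array([-0.03800157,  0.56680675,  1.50026721])}
0.1 [0.16087833 0.6032917  0.23044127] [ 1.30045527e-01  9.91507560e-01 -9.14604822e-04 -2.86347609e-04]
```

View pics/scene0.png

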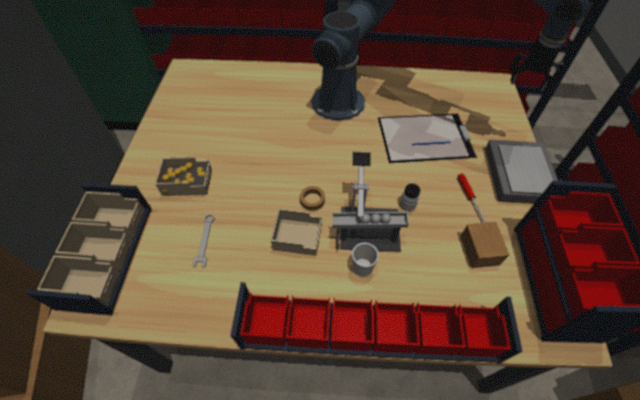

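View pics/top0.png

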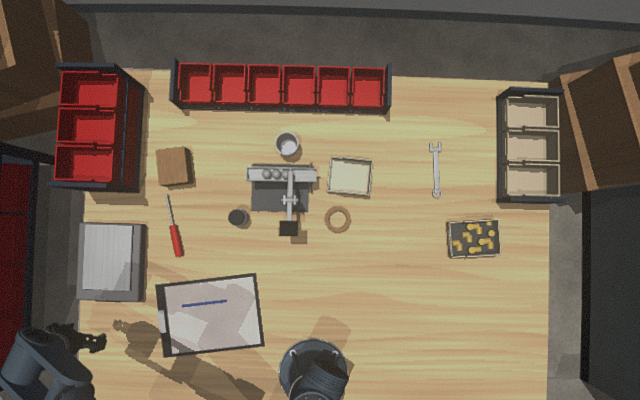

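The top view shows the dispenser at about (285,190), the bin at (350,176), the tape at (337,219), the paddle at (289,228) and the cup at (287,145). The bin has to be pushed to the left in the picture, which is world +y. I'll zoom in.

```bash
python3 - <<'E'
import cv2
im=cv2.imread("pics/top0.png")[125:250,225:385]
cv2.imwrite("pics/top0c.png",cv2.resize(im,None,fx=4.8,fy=4.8,interpolation=cv2.INTER_CUBIC))
E
cat > h.py <<'E'
import numpy as np,cv2
from station import *
def ray(n,u,v):
    c=calibration(n);K=c["camera_matrix"]
    p=cv2.undistortPoints(np.array([[[u,v]]],float),K,np.array([c["k1"],0,0,0.]))[0,0]
    return -c["R"].T@c["t"], c["R"].T@np.array([p[0],p[1],1])
def at(n,u,v,z):
    o,d=ray(n,u,v);return (o+d*(z-o[2])/d[2])
def proj(n,X):
    c=calibration(n)
    return cv2.projectPoints(np.atleast_2d(X).astype(float),cv2.Rodrigues(c["R"])[0],c["t"],c["camera_matrix"],np.array([c["k1"],0,0,0.]))[0][:,0]
E
```

```text
(no output)
```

View pics/top0c.png

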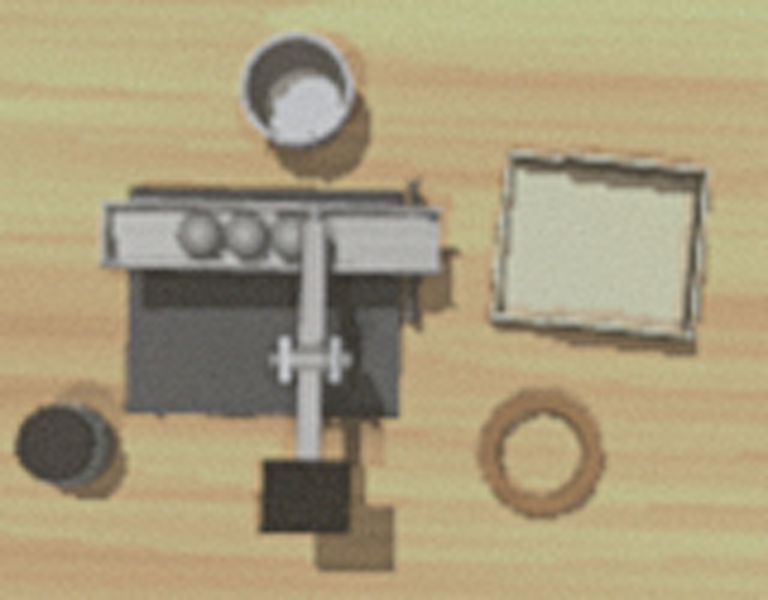

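The crop shows the paddle centre at (305,496), the posts at (310,360), the lip at (440,241), the stop plate edge at x≈416, rows 180–327, and the bin corners at (513,152), (706,172), (692,338) and (492,322). The ends of the tape roll are at x 478 and 604.

```bash
python3 - <<'E'
from h import *
C=lambda x,y,z:at("top",225+x/4.8,125+y/4.8,z)
P={}
for k,a in dict(paddle=(305,496,.182),pivot=(310,360,.165),lip=(439,241,.09),ch_r_up=(440,208,.11),ch_l_up=(104,206,.16),st1=(418,180,.04),st2=(418,327,.04),bFL=(513,152,.034),bBL=(706,172,.06),bBR=(692,338,.06),bFR=(492,322,.034),tape=(541,453,.028),jar=(58,444,.085),cup=(299,90,.085)).items():
    P[k]=C(*a);print(k,P[k].round(4))
b=(P['bFL']+P['bBL']+P['bBR']+P['bFR'])/4
ey=(P['bFL']+P['bFR']-P['bBL']-P['bBR'])/2;ex=(P['bFL']-P['bFR']+P['bBL']-P['bBR'])/2
print('bin',b,np.linalg.norm(ey[:2]),np.linalg.norm(ex[:2]),'yaw',np.arctan2(-ey[0],ey[1]),np.arctan2(ex[1],ex[0]))
for d in('paddle','st'):
    v=P['pivot']-P['paddle'] if d=='paddle' else P['st1']-P['st2'];print(d,np.linalg.norm(v[:2]),np.arctan2(v[1],v[0]))
v=P['ch_l_up']-P['ch_r_up'];print('chute',np.linalg.norm(v[:2]),np.arctan2(-v[0],v[1]))
E
```

```text
paddle [0.4503 0.0772 0.182 ]
pivot [0.5297 0.0778 0.165 ]
lip [0.6092 0.0048 0.09  ]
ch_r_up [0.6276 0.0046 0.11  ]
ch_l_up [0.6176 0.203  0.16  ]
st1 [0.6531 0.0198 0.04  ]
st2 [0.5584 0.0171 0.04  ]
bFL [ 0.6738 -0.0409  0.034 ]
bBL [ 0.6611 -0.1635  0.06  ]
bBR [ 0.5551 -0.1568  0.06  ]
bFR [ 0.5633 -0.0303  0.034 ]
tape [ 0.4801 -0.0642  0.028 ]
jar [0.4768 0.2374 0.085 ]
cup [0.7021 0.0951 0.085 ]
bin [ 0.61331357 -0.09788064  0.047     ] 0.12494189078712863 0.10861263218917372 yaw -0.08404720251105445 -0.07986137806967585
paddle 0.07937805745609954 0.007924518405256572
st 0.09474442083826218 0.02909862524994447
chute 0.19857976124957996 0.05009390019171897
```

Request:
apply_moves --pt "0 0 -0.007 0 0 0.184 -0.4" --pt "0 0 -0.007 0 0 0.184 -0.4" --pt "0 0 -0.007 0 0 0.184 -0.4" --pt "0 0 -0.007 0 0 0.184 -0.4" --pt "0 0 -0.007 0 0 0.184 -0.4" --pt "0 0 -0.007 0 0 0.184 -0.4" --pt "0 0 -0.007 0 0 0.184 -0.4" --pt "0 0 0 0 0 0 -0.4"

```text
t: 1.1
tcp_pos: [0.1611, 0.6039, 0.2804]
tool_rot: [0.699, 0.716, 0.0, -0.0]
force: [-0.9, 0.2, -0.4]
finger_gap: 0.699
gripper_force: 0.0
```

```bash
python3 - <<'E'
from station import *
import numpy as np
from scipy.spatial.transform import Rotation as R
s=sense();r=R.from_quat(s['tool_rot']).as_matrix();print(s['t'],s['tcp_pos'],s['q'],s['finger_gap']);print(r.round(3));print(r.T@(np.array([.606,-.215,.28])-s['tcp_pos']))
E
```

```text
1.1 [0.1611186  0.60390822 0.28039449] [ 1.13153866e+00  4.78619562e-01  1.37545036e+00 -1.96575241e-06
  1.28721156e+00  1.10735673e+00] 0.6988659252541098
[[-0.024  1.     0.   ]
 [ 1.     0.024  0.   ]
 [ 0.     0.    -1.   ]]
[-8.29426159e-01  4.24949971e-01  2.24146888e-04]
```

Request:
apply_moves --pt "-0.052 0.0266 0 0 0 0 -0.4" --pt "-0.052 0.0266 0 0 0 0 -0.4" --pt "-0.052 0.0266 0 0 0 0 -0.4" --pt "-0.052 0.0266 0 0 0 0 -0.4" --pt "-0.052 0.0266 0 0 0 0 -0.4" --pt "-0.052 0.0266 0 0 0 0 -0.4" --pt "-0.052 0.0266 0 0 0 0 -0.4" --pt "-0.052 0.0266 0 0 0 0 -0.4"

```text
t: 2.1
tcp_pos: [0.3834, 0.1909, 0.2801]
tool_rot: [0.698, 0.716, 0.0, -0.0]
force: [0.7, 0.2, 0.4]
finger_gap: 0.703
gripper_force: 0.0
```

Request:
apply_moves --pt "-0.052 0.0266 0 0 0 0 -0.4" --pt "-0.052 0.0266 0 0 0 0 -0.4" --pt "-0.052 0.0266 0 0 0 0 -0.4" --pt "-0.052 0.0266 0 0 0 0 -0.4" --pt "-0.052 0.0266 0 0 0 0 -0.4" --pt "-0.052 0.0266 0 0 0 0 -0.4" --pt "-0.052 0.0266 0 0 0 0 -0.4" --pt "-0.01 0 0 0 0 0 -0.4"

```text
t: 3.1
tcp_pos: [0.5788, -0.181, 0.2792]
tool_rot: [0.699, 0.715, -0.0, 0.001]
force: [-0.4, 1.2, -0.1]
finger_gap: 0.699
gripper_force: 0.0
```

Request:
apply_moves --pt "-0.035 0.029 0 0 0 0 -0.4" --pt "0 0 0.06 0 0 0 -0.4" --pt "0 0 0.06 0 0 0 -0.4" --pt "0 0 0.06 0 0 0 -0.4" --pt "0 0 0.05 0 0 0 -0.4" --pt "0 0 0.027 0 0 0 -0.4" --pt "0 0 0 0 0 0 -0.4"

```text
t: 3.98
tcp_pos: [0.6046, -0.2094, 0.0206]
tool_rot: [0.698, 0.716, -0.001, -0.004]
force: [-0.3, -0.4, -0.5]
finger_gap: 0.7
gripper_force: 0.0
```

```bash
python3 - <<'E'
from h import *
s=sense();print(s['t'],s['tcp_pos'],s['force'])
im=snapshot("top")[:,:,::-1][125:270,225:405]
cv2.imwrite("pics/t1.png",cv2.resize(im,None,fx=4,fy=4,interpolation=cv2.INTER_CUBIC))
E
```

```text
3.975 [ 0.60456179 -0.2094206   0.02058507] [-0.27318702 -0.35194954 -0.54054092]
```

View pics/t1.png

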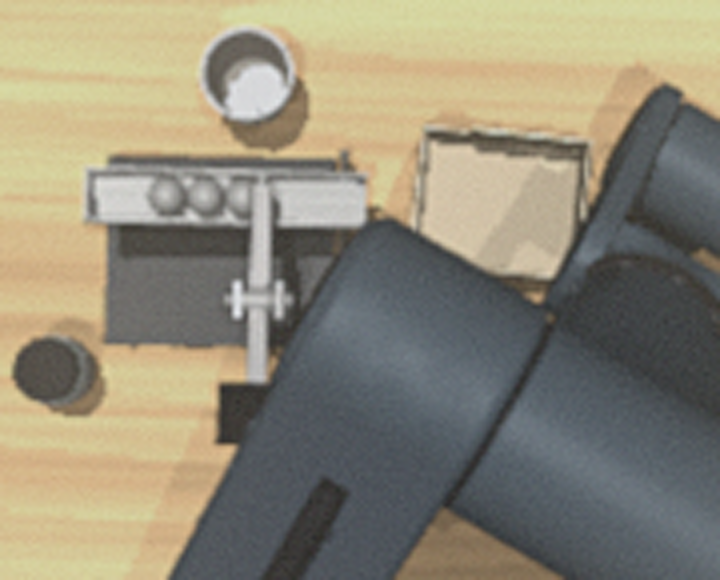

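The bin hasn't moved and the fingers are behind it. I'll push now.

Request:
apply_moves --pt "0.01 0.004 0 0 0 0 -0.4" --pt "0.012 0 0 0 0 0 -0.4" --pt "0.012 0 0 0 0 0 -0.4" --pt "0.01 0 0 0 0 0 -0.4" --pt "0.01 0 0 0 0 0 -0.4" --pt "0.008 0 0 0 0 0 -0.4" --pt "0.008 0 0 0 0 0 -0.4" --pt "0 0 0 0 0 0 -0.4"

```text
t: 5.03
tcp_pos: [0.6087, -0.1401, 0.0229]
tool_rot: [0.699, 0.715, -0.0, -0.001]
force: [0.2, 0.4, 0.5]
finger_gap: 0.702
gripper_force: 0.0
```

```bash
python3 - <<'E'
from h import *
s=sense();print(s['t'],s['tcp_pos'],s['force'])
im=snapshot("top")[:,:,::-1][125:270,225:405]
cv2.imwrite("pics/t2.png",cv2.resize(im,None,fx=4,fy=4,interpolation=cv2.INTER_CUBIC))
E
```

```text
5.025 [ 0.60868843 -0.14007557  0.02287075] [0.21927695 0.42430754 0.51018484]
```

View pics/t2.png

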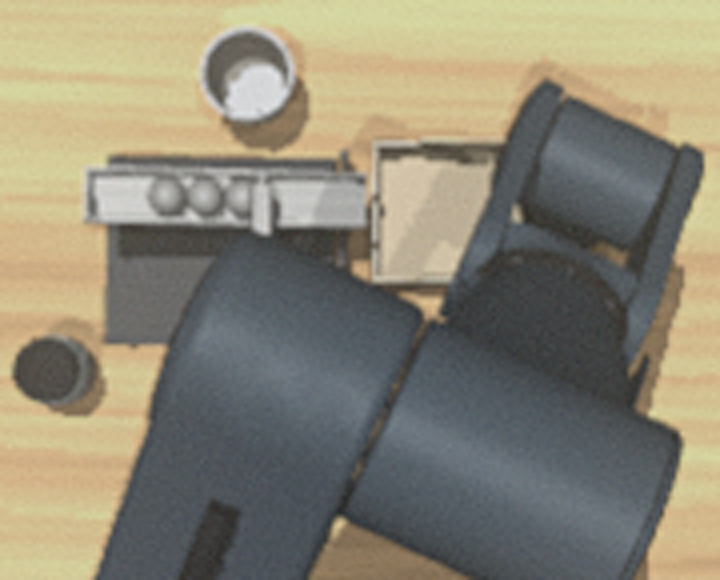

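The bin is now square to the dispenser. Its front edge is at x≈373 and the stop is at ≈348, which leaves about 17 mm. I'll finish in small steps and watch the force.

Request:
apply_moves --pt "0.005 0 0 0 0 0 -0.4" --pt "0.005 0 0 0 0 0 -0.4" --pt "0.004 0 0 0 0 0 -0.4" --pt "0.002 0 0 0 0 0 -0.4"

```text
t: 5.58
tcp_pos: [0.6091, -0.1251, 0.0232]
tool_rot: [0.699, 0.715, -0.0, -0.0]
force: [0.6, -2.2, -1.5]
finger_gap: 0.698
gripper_force: 0.7
```

Request:
apply_moves --pt "0.002 0 0 0 0 0 -0.4" --pt "0 0 0 0 0 0 -0.4"

```text
t: 5.82
tcp_pos: [0.6092, -0.1231, 0.0234]
tool_rot: [0.699, 0.715, 0.0, -0.0]
force: [0.1, -0.5, -0.2]
finger_gap: 0.697
gripper_force: 0.0
```

Request:
apply_moves --pt "0.002 0 0 0 0 0 -0.4" --pt "0.002 0 0 0 0 0 -0.4" --pt "0 0 0 0 0 0 -0.4"

```text
t: 6.2
tcp_pos: [0.6093, -0.1206, 0.0235]
tool_rot: [0.699, 0.715, -0.0, 0.001]
force: [-0.4, -4.6, -1.3]
finger_gap: 0.699
gripper_force: 2.3
```

Request:
apply_moves --pt "0.002 0 0 0 0 0 -0.4" --pt "0 0 0 0 0 0 -0.4"

```text
t: 6.45
tcp_pos: [0.6094, -0.1205, 0.0238]
tool_rot: [0.699, 0.715, -0.001, 0.002]
force: [-1.7, -10.5, 0.1]
finger_gap: 0.703
gripper_force: 5.1
```

The bin won't move further and the force is rising, so it's against the stop. I'll back off and raise.

Request:
apply_moves --pt "-0.01 0 0 0 0 0 -0.4" --pt "-0.025 0 0 0 0 0 -0.4" --pt "-0.015 0 -0.01 0 0 0 -0.4" --pt "0 0 -0.055 0 0 0 0.3" --pt "0 0 -0.06 0 0 0 1" --pt "0 0 -0.06 0 0 0 1" --pt "0 0 -0.055 0 0 0 1" --pt "0 0 0 0 0 0 1"

```text
t: 7.45
tcp_pos: [0.6132, -0.1695, 0.2703]
tool_rot: [0.699, 0.715, 0.002, 0.006]
force: [0.1, -1.0, -0.6]
finger_gap: 0.003
gripper_force: 0.0
```

```bash
python3 - <<'E'
from h import *
from scipy.spatial.transform import Rotation as R
s=sense();r=R.from_quat(s['tool_rot']).as_matrix();print(s['t'],s['tcp_pos'],s['force'],r.T@(np.array([.448,.077,.26])-s['tcp_pos']))
a=snapshot("top")[:,:,::-1][125:270,225:405]
b=snapshot("scene")[:,:,::-1][140:285,260:440]
cv2.imwrite("pics/t3.png",cv2.resize(np.hstack([a,b]),None,fx=2.2,fy=2.2,interpolation=cv2.INTER_CUBIC))
E
```

```text
7.45 [ 0.61320714 -0.1695024   0.27033538] [ 0.06342085 -1.04684428 -0.64202596] [ 0.2500507  -0.15996926  0.00693832]
```

View pics/t3.png

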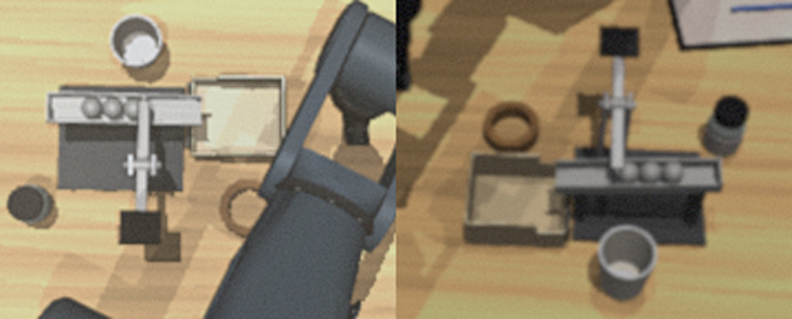

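The bin sits against the stop under the lip, and the other things haven't moved. I'll go above the paddle.

Request:
apply_moves --pt "0.0417 -0.0267 0 0 0 0 1" --pt "0.0417 -0.0267 0 0 0 0 1" --pt "0.0417 -0.0267 0 0 0 0 1" --pt "0.0417 -0.0267 0 0 0 0 1" --pt "0.0417 -0.0267 0 0 0 0 1" --pt "0.0417 -0.0267 0.01 0 0 0 1" --pt "0 0 0.01 0 0 0 1" --pt "0 0 0 0 0 0 1"

```text
t: 8.55
tcp_pos: [0.4437, 0.079, 0.2418]
tool_rot: [0.699, 0.715, -0.001, -0.001]
force: [-0.5, -0.2, 0.4]
finger_gap: -0.001
gripper_force: 0.0
```

```bash
python3 - <<'E'
from h import *
s=sense();print(s['t'],s['tcp_pos'],s['force'])
a=snapshot("scene")[:,:,::-1][130:260,280:440]
cv2.imwrite("pics/t4.png",cv2.resize(a,None,fx=4,fy=4,interpolation=cv2.INTER_CUBIC))
E
```

```text
8.55 [0.44369787 0.07901085 0.24176872] [-0.54992102 -0.15602728  0.43168242]
```

View pics/t4.png

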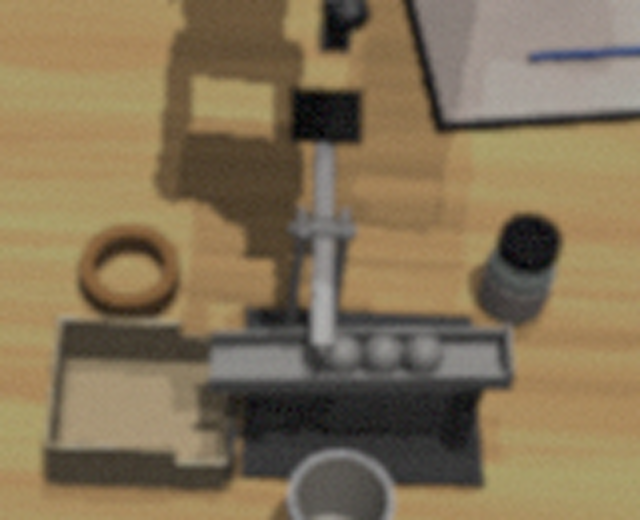

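Request:
apply_moves --pt "0 0.005 0.04 0 0 0 1" --pt "0 0 0.02 0 0 0 1" --pt "0 0 0.012 0 0 0 1" --pt "0 0 0.012 0 0 0 1" --pt "0 0 0.01 0 0 0 1" --pt "0 0 0.004 0 0 0 1" --pt "0 0 0 0 0 0 1"

```text
t: 9.48
tcp_pos: [0.4496, 0.0791, 0.1453]
tool_rot: [0.699, 0.715, -0.0, 0.0]
force: [-3.1, -3.3, 2.2]
finger_gap: 0.0
gripper_force: 2.0
```

Request:
apply_moves --pt "0 0 0.003 0 0 0 1" --pt "0 0 0.002 0 0 0 1" --pt "0 0 0 0 0 0 1" --pt "0 0 0 0 0 0 1"

```text
t: 9.98
tcp_pos: [0.45, 0.0792, 0.1405]
tool_rot: [0.699, 0.715, 0.0, 0.0]
force: [-1.7, -2.3, 3.7]
finger_gap: 0.002
gripper_force: 2.0
```

```bash
python3 - <<'E'
from h import *
s=sense();print(s['t'],s['tcp_pos'],s['force'])
a=snapshot("scene")[:,:,::-1][130:260,280:440]
cv2.imwrite("pics/t5.png",cv2.resize(a,None,fx=4,fy=4,interpolation=cv2.INTER_CUBIC))
E
```

```text
9.975 [0.45001833 0.07923909 0.14049243] [-1.69937101 -2.29864888  3.70230811]
```

View pics/t5.png

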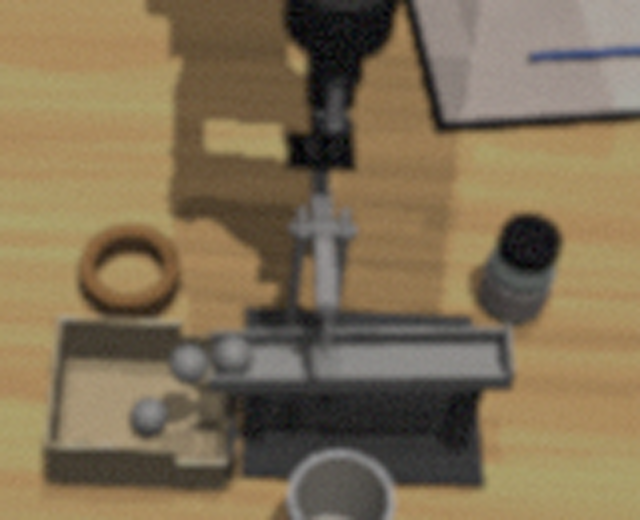

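The gate is up. One ball is in the bin at (150,415), and the other two are leaving the lip at (190,360) and (232,352). I'll hold for another second, then let the paddle up.

Request:
apply_moves --pt "0 0 0 0 0 0 1" --pt "0 0 0 0 0 0 1" --pt "0 0 0 0 0 0 1" --pt "0 0 0 0 0 0 1" --pt "0 0 0 0 0 0 1" --pt "0 0 0 0 0 0 1" --pt "0 0 0 0 0 0 1" --pt "0 0 0 0 0 0 1"

```text
t: 11.02
tcp_pos: [0.4499, 0.0793, 0.1404]
tool_rot: [0.699, 0.715, 0.0, 0.0]
force: [0.7, -3.3, 4.1]
finger_gap: 0.001
gripper_force: 1.9
```

Request:
apply_moves --pt "0 0 -0.01 0 0 0 1" --pt "0 0 -0.015 0 0 0 1" --pt "0 0 -0.02 0 0 0 1" --pt "0 0 -0.03 0 0 0 1" --pt "0 0 -0.04 0 0 0 1" --pt "0 0 0 0 0 0 1" --pt "0 0 0 0 0 0 1"

```text
t: 11.9
tcp_pos: [0.4483, 0.0797, 0.2547]
tool_rot: [0.699, 0.715, -0.0, -0.001]
force: [0.2, 0.2, -1.2]
finger_gap: -0.001
gripper_force: 0.0
```

```bash
python3 - <<'E'
from h import *
s=sense();print(s['t'],s['tcp_pos'],s['force'])
a=snapshot("scene")[:,:,::-1][130:260,280:440]
cv2.imwrite("pics/t6.png",cv2.resize(a,None,fx=4,fy=4,interpolation=cv2.INTER_CUBIC))
E
```

```text
11.9 [0.44834614 0.07971189 0.25474625] [ 0.18506916  0.18283021 -1.19864794]
```

View pics/t6.png

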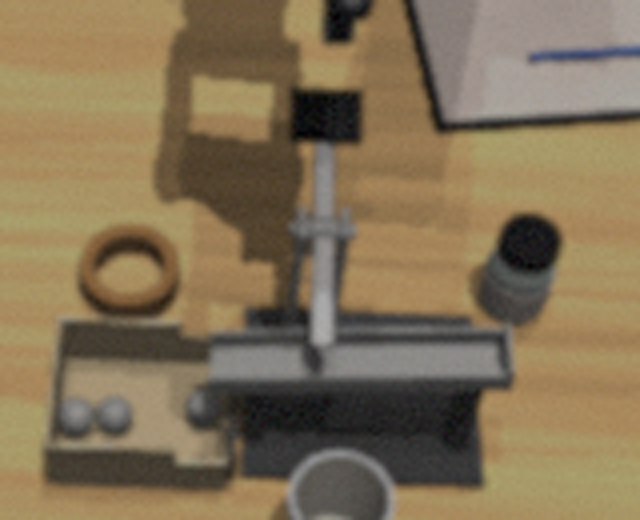

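All three balls are in the bin, at (75,417), (113,414) and (203,405). The lever is back at rest, the bin is still in place and the arm is clear.

```bash
python3 -c "
from station import *
print(sign_off())"
```

```text
the job is handed in; nothing more can be done
None
```

The job is handed in: the bin is against the stop plate, all three balls are in it, the lever is back up and the arm is clear (about 12 s of the 46 s used; the hand-in returned no verdict).

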